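# Lay out the mainspring barrels in their dishes

## Robot

A 6-joint arm with a two-finger parallel gripper is mounted at the origin on the work surface. World frame = base frame: x ahead of the robot, y to its left, z up, the work surface at z = 0. Lengths are in m, angles in rad, forces in N, time in s.
With the tool pointing down it reaches from about 0.35 to 0.975 m from the base axis. Payload 4.9 kg.
Tool frame: the origin (TCP) lies midway between the tips of the shut fingers; the grasp point (between the pads) lies 19 mm behind it; z points along the fingers, y is the direction in which the jaws open and shut (so a half turn about z gives the same grasp; the last joint's range is limited). The gripper opens to 85 mm and grips with 20 to 120 N. Pads are 22 mm wide; open, the fingers measure 114 mm over their backs; the gripper's body (76 mm by 85 mm) begins 54 mm behind the grasp point. The pads swing forward as they close: fully open they stand 13 mm farther back than shut.
Start: joints at [-1.235, 0.053, 1.613, -0, 1.476, -0.119], TCP at [0.275, -0.561, 0.231] pointing down, gripper open.
Joint ranges: [-3.01, 3.01], [-1.01, 2.22], [0.06, 2.58], [-1.02, 4.17], [0.09, 2.62], [-3.14, 3.14]. Speed limits (rad/s): [2.57, 2.57, 3.14, 3.14, 3.14, 3.14].

## Interface

Orientations are given as a unit quaternion [w, x, y, z].
In Python, from plant import state, grab_frame, camera_params, job_done, boxes_of gives the robot as it stands.
- The arm moves only by the tool step_arm, never from a script. Its argument "steps" is a list of rows, each a list of 4 numbers: the shift along the tool's x, y, z in mm, then the turn about the tool's z in degrees. A call has 1 to 8 rows; each row shifts and turns the pose as measured when the row begins, along the tool's axes as they then stand; what a row does not reach is not made up. A row lasts 1/10 s, in which the tool goes at most 50 mm and 8.59 degrees, less where a joint would pass 70% of its speed; a pose out of reach is approached as far as the arm can. A call is refused whole if a number of a shift passes 50 or a number of a turn 8.59, either way. A call with a gripper value outside its range is refused whole. "claw" is the opening in per cent of the stroke, from 0 (shut) to 100 (fully open), set as the call begins (left out, the last holds). The fingers move at their own pace and stop on an object; the grip force is fixed at half the most. Time passes only in rows, so rows that do not move let the fingers close. It gives the time, the measured TCP pose, the force and the opening at its end, in the units of the state.
- state(): the state, without advancing time (a new reading comes with each control period).
- grab_frame(name): name is "scene" or "top" or "wrist"; returns (picture, depth): 384x512x3 uint8, red, green, blue; 384x512 float32, m along the optical axis (not along the pixel's ray), 0 where there is no reading.
- camera_params(name): a dict with "mtx" (3x3 intrinsics, pixels), "k1" (the pictures are not rectified: a ray, as slopes to the right and down, at radius r is drawn at 1 + k1 r^2 times it, then the intrinsics apply), "extrinsics" (4x4, takes a point from camera to world coordinates); the wrist camera has in their place "T_tool_cam" (4x4, takes a point from camera to tool coordinates, whose origin is the TCP and whose axes are the flange's). Camera axes: x right, y down, z forward; pixel columns grow to the right and rows downward; lengths in m; the calibration is good to about 2 mm. A picture is of the moment at which its call begins: read the wrist's pose just before it. camera_params takes no time and is no camera call.
- job_done(): hands the job in, once; it reports no verdict.
Trained networks look in the newest picture that a camera, given by its name, has taken for a name from the list of things; names that differ only in an ending like _2 or _b are one class to them, and where a whole thing is asked for, a point or a joint stands for the part that bears it (a point fixed in the world has none). Each returns a list of dicts, best first, with "p" (0 to 1); they miss things now and then, are a little off and sometimes report something else, mostly with a low value. They report only what shows in the picture. A call takes as long as a camera call. They do not tell look-alikes from the thing itself.
- boxes_of(camera, label): "box" ([left, top, width, height] in pixels, round what is visible of it).
The state is a dict: "time": time; "joint_pos": joint angles; "joint_vel": joint speeds; "joint_efforts": joint torques, N m; "tool_pos": TCP position; "tool_rot": TCP orientation; "contact_force": force on the tool from outside, world axes, zero at the start; "ft_torque": the same for the moment, N m; "gripper_width": opening from 0.0 (shut) to 1.0 (fully open).
Only numpy, scipy, OpenCV 4.12 (cv2) and the standard library are available. Lean on these libraries where they do the work, as an engineer would, in place of code of your own. Each camera call takes 0.05 s, during which the arm holds its last target. There are 200 camera calls.

## Task

Lay out the four brass mainspring barrels for assembly: put each barrel, arbor up, into the round pearwood dish turned for its size, smallest barrel in the smallest dish and so on up to the largest, sitting flat on the felt inside the rim. Set each one down rather than dropping it, let go of them all, and leave the gilt finial and the red tin cardinal standing where they are.

Things in the scene. Friction and masses are not known exactly. Their poses are not given: they have to be found in the camera images.
- barrel_small: The smallest of four loose brass mainspring barrels: a flat round drum 30 mm in diameter and 20 mm high with a fine toothed rim (teeth in the lowest 5 mm; the drum above them is 23 mm), and a plain round steel arbor 10 mm in diameter standing 28 mm up out of the middle of its lid, so 48 mm high in all. About 60 g, balanced about the arbor, which is the part to hold it by. It starts upright on the bench. Origin: centre of the underside; z runs up along the arbor.
- barrel_medium: The second smallest of four loose brass mainspring barrels: a flat round drum 47 mm in diameter and 20 mm high with a fine toothed rim (teeth in the lowest 5 mm; the drum above them is 40 mm), and a plain round steel arbor 10 mm in diameter standing 28 mm up out of the middle of its lid, so 48 mm high in all. About 130 g, balanced about the arbor, which is the part to hold it by. It starts upright on the bench. Origin: centre of the underside; z runs up along the arbor.
- barrel_large: The second largest of four loose brass mainspring barrels: a flat round drum 64 mm in diameter and 20 mm high with a fine toothed rim (teeth in the lowest 5 mm; the drum above them is 57 mm), and a plain round steel arbor 10 mm in diameter standing 28 mm up out of the middle of its lid, so 48 mm high in all. About 220 g, balanced about the arbor, which is the part to hold it by. It starts upright on the bench. Origin: centre of the underside; z runs up along the arbor.
- barrel_largest: The largest of four loose brass mainspring barrels: a flat round drum 81 mm in diameter and 20 mm high with a fine toothed rim (teeth in the lowest 5 mm; the drum above them is 74 mm), and a plain round steel arbor 10 mm in diameter standing 28 mm up out of the middle of its lid, so 48 mm high in all. About 320 g, balanced about the arbor, which is the part to hold it by. It starts upright on the bench. Origin: centre of the underside; z runs up along the arbor.
- dish_small: The smallest of four round pale pearwood dishes, fastened to the bench: 56 mm outside diameter, 11 mm high, a round recess 46 mm in diameter and 6 mm deep with a flat grey felt floor 5 mm above the bench, rim wall 5 mm thick. Turned for the 30 mm barrel, which has 8 mm of play all round. Starts empty. Origin: centre of the underside, on the bench top; z up.
- dish_medium: The second smallest of four round pale pearwood dishes, fastened to the bench: 73 mm outside diameter, 11 mm high, a round recess 63 mm in diameter and 6 mm deep with a flat grey felt floor 5 mm above the bench, rim wall 5 mm thick. Turned for the 47 mm barrel, which has 8 mm of play all round. Starts empty. Origin: centre of the underside, on the bench top; z up.
- dish_large: The second largest of four round pale pearwood dishes, fastened to the bench: 90 mm outside diameter, 11 mm high, a round recess 80 mm in diameter and 6 mm deep with a flat grey felt floor 5 mm above the bench, rim wall 5 mm thick. Turned for the 64 mm barrel, which has 8 mm of play all round. Starts empty. Origin: centre of the underside, on the bench top; z up.
- dish_largest: The largest of four round pale pearwood dishes, fastened to the bench: 107 mm outside diameter, 11 mm high, a round recess 97 mm in diameter and 6 mm deep with a flat grey felt floor 5 mm above the bench, rim wall 5 mm thick. Turned for the 81 mm barrel, which has 8 mm of play all round. Starts empty. Origin: centre of the underside, on the bench top; z up.
- finial: Bystander, loose: a gilt cage finial, a slender turned brass bulb with a pointed tip on a round foot 36 mm in diameter, 58 mm high, about 90 g. Stands upright on the bench. Origin: centre of the foot's underside; z up.
- cardinal: Bystander, loose: a small red lacquered tin cardinal bird on a round dark wooden foot 40 mm in diameter, 58 mm high with its crest, beak to tail about 75 mm along its x axis (beak at +x), about 80 g. Stands upright on the bench. Origin: centre of the foot's underside; z up.
There are look-alikes about, which are no part of the job. What is shaped like the barrel_small but green or turquoise is not meant.

How it is judged:
By the outcome, as a careful person would: the job done as asked, in the order asked, and still so for the second after the job is handed in, with the robot touching nothing.
It also fails if it takes over 109 s, if anything falls off the work surface, if the arm or the gripper's body presses on something with over 40 N, if the wrist force passes 120 N, or if a joint passes its speed limit or range.

## Working session

There is one attempt and no reset: what is moved stays moved. The work goes in short steps, Python scripts to look and compute and a tool call to move; the robot and the scene stay as the last step left them, time stands still between calls to the robot, and variables do not carry over. Pictures are saved under pics/ and viewed, about 12 in all and at most 16, crops included, and the job is handed in when it is done.

Besides the shell and the picture viewer there is one more tool, called after "Call:" as a command line: name --pt "numbers of a row" for each row, then --argument value for the rest. step_arm: Moves the arm, as the interface text tells. Its arguments: {"type":"object","properties":{"steps":{"type":"array"},"claw":{"type":"number"}},"required":["steps"]}

```bash
ls; mkdir -p pics; cat > h.py <<'E'
import numpy as np, cv2
from plant import *
def pix2world(cam,u,v,d,T=None):
    p=camera_params(cam);K=np.array(p["mtx"]);k=p["k1"]
    a=np.array([(u-K[0,2])/K[0,0],(v-K[1,2])/K[1,1]]);x=a.copy()
    for _ in range(20): x=a/(1+k*(x@x))
    T=np.array(p["extrinsics"]) if T is None else T
    return (T@np.array([x[0]*d,x[1]*d,d,1]))[:3]
def onplane(cam,u,v,z,T=None):
    a=pix2world(cam,u,v,1.,T);b=pix2world(cam,u,v,2.,T)
    return a+(b-a)*(z-a[2])/(b[2]-a[2])
def proj(cam,P):
    p=camera_params(cam);K=np.array(p["mtx"]);k=p["k1"]
    c=np.linalg.inv(np.array(p["extrinsics"]))@np.append(P,1);x=c[:2]/c[2];x=x*(1+k*(x@x))
    return K[0,0]*x[0]+K[0,2],K[1,1]*x[1]+K[1,2]
E
python3 - <<'E'
from h import *
s=state();print({k:np.round(v,3) for k,v in s.items()})
for c in("top","scene"):
    im,d=grab_frame(c);np.savez(f"{c}.npz",im=im,d=d)
    cv2.imwrite(f"pics/{c}0.png",cv2.resize(im[:,:,::-1],(800,600)))
    p=camera_params(c);print(c,np.round(p["mtx"],1).tolist(),p["k1"],np.round(p["extrinsics"],3).tolist())
print(np.round(camera_params("wrist")["T_tool_cam"],3).tolist())
for n in "barrel_small barrel_medium barrel_large barrel_largest dish_small dish_medium dish_large dish_largest finial cardinal".split():
    print(n,[(np.round(b["box"]).tolist(),round(b["p"],2)) for b in boxes_of("top",n)])
E
```

```text
pics
{'time': np.float64(0.0), 'joint_pos': array([-1.235,  0.053,  1.614, -0.   ,  1.476, -0.119]), 'joint_vel': array([-0.   ,  0.001, -0.002,  0.001, -0.001,  0.001]), 'joint_efforts': array([ 1.0000e-03, -3.9368e+01, -3.7018e+01,  0.0000e+00,  7.0000e-03,
        0.0000e+00]), 'tool_pos': array([ 0.274, -0.561,  0.23 ]), 'tool_rot': array([-0.001,  0.974,  0.225, -0.   ]), 'contact_force': array([ 0.339,  0.222, -0.37 ]), 'ft_torque': array([-0.031, -0.032, -0.012]), 'gripper_width': np.float64(1.0)}
top [[433.1, 0.0, 263.3], [0.0, 433.1, 195.8], [0.0, 0.0, 1.0]] -0.013524119987069715 [[-0.02, -0.996, 0.088, 0.392], [-1.0, 0.019, -0.007, -0.003], [0.005, -0.088, -0.996, 1.255], [0.0, 0.0, 0.0, 1.0]]
scene [[427.7, 0.0, 251.6], [0.0, 427.7, 194.7], [0.0, 0.0, 1.0]] -0.04448248602922162 [[0.355, 0.599, -0.717, 1.204], [0.935, -0.214, 0.284, -0.264], [0.017, -0.771, -0.636, 0.653], [0.0, 0.0, 0.0, 1.0]]
[[-0.0, -0.955, -0.296, 0.075], [1.0, -0.0, -0.001, 0.0], [0.001, -0.296, 0.955, -0.143], [0.0, 0.0, 0.0, 1.0]]
barrel_small [([249.0, 208.0, 9.0, 9.0], 0.5), ([274.0, 217.0, 9.0, 8.0], 0.5)]
barrel_medium [([200.0, 210.0, 18.0, 17.0], 0.45)]
barrel_large [([150.0, 240.0, 21.0, 24.0], 0.76)]
barrel_largest [([362.0, 165.0, 27.0, 27.0], 0.6)]
dish_small [([308.0, 212.0, 20.0, 20.0], 0.6)]
dish_medium [([126.0, 167.0, 30.0, 27.0], 0.77), ([354.0, 244.0, 14.0, 9.0], 0.21)]
dish_large [([308.0, 139.0, 30.0, 30.0], 0.98)]
dish_largest [([234.0, 125.0, 38.0, 38.0], 0.8)]
finial [([351.0, 244.0, 18.0, 11.0], 0.56)]
cardinal [([193.0, 149.0, 17.0, 13.0], 0.46)]
```

```bash
python3 - <<'E'
import numpy as np,cv2
im=np.load("top.npz")["im"]
cv2.imwrite("pics/crop1.png",cv2.resize(im[110:280,110:400,::-1],(800,469),interpolation=cv2.INTER_CUBIC))
E
```

```text
(no output)
```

View pics/crop1.png

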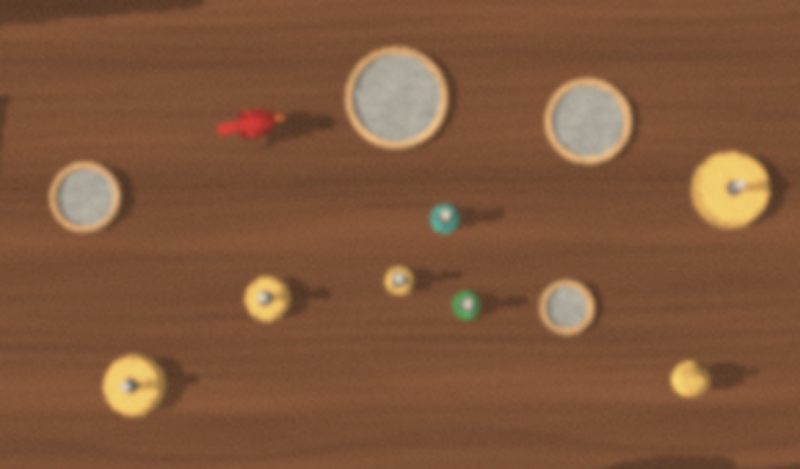

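View pics/scene0.png

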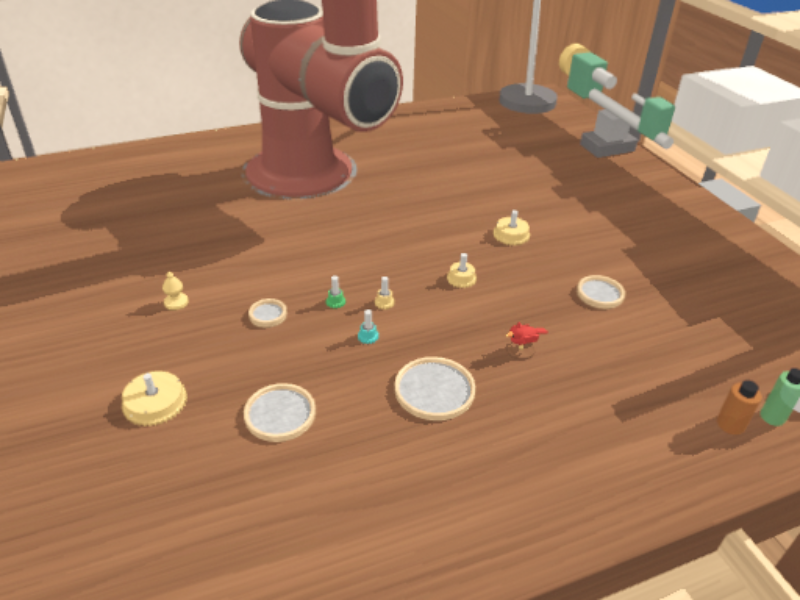

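The top crop (scale 2.76, origin 110,110) shows three look-alikes for barrel_small: brass at crop (399,281), px ≈(255,212); turquoise at (445,218), px ≈(271,189); green at (466,305), px ≈(279,221). Only the brass one fits. The enlarged crop confirms it, and the scene view agrees with brass at (384,293). Dishes in the crop: small (567,306), medium (85,196), large (588,121), largest (397,97). The finial is at (690,379) and the cardinal at (250,123).

```bash
python3 - <<'E'
from h import *
im=np.load("top.npz")["im"]
hsv=cv2.cvtColor(cv2.resize(im,None,fx=4,fy=4,interpolation=cv2.INTER_CUBIC),cv2.COLOR_RGB2HSV)
H,S,V=[hsv[...,i].astype(int) for i in range(3)]
O=lambda p:(110+p[0]/2.7586,110+p[1]/2.7586)
ob={"b_small":(399,281,15),"b_med":(267,299,23.5),"b_large":(134,386,32),"b_largest":(731,189,40.5),"finial":(690,379,18),
"d_small":(567,306,28),"d_med":(85,196,36.5),"d_large":(588,121,45),"d_largest":(397,97,53.5)}
for n,(a,b,r) in ob.items():
    u,v=O((a,b));R=int((r/2.9+5)*4);cx,cy=int(u*4),int(v*4)
    sl=(slice(cy-R,cy+R),slice(cx-R,cx+R))
    h,s,w=H[sl],S[sl],V[sl]
    m=((w>150)).astype(np.uint8)
    c=max(cv2.findContours(m,0,2)[0],key=cv2.contourArea)
    (x,y),rad=cv2.minEnclosingCircle(c);M=cv2.moments(cv2.convexHull(c))
    x2,y2=M["m10"]/M["m00"],M["m01"]/M["m00"]
    z=.011 if n[0]=="d" else .015
    f=lambda x,y:((cx-R+x+.5)/4-.5,(cy-R+y+.5)/4-.5)
    P=onplane("top",*f(x2,y2),z);Q=onplane("top",*f(x,y),z)
    q=proj("scene",P)
    print(n,np.round(P*1000,1)[:2],np.round(Q*1000,1)[:2],"r mm",round(rad/4*2.87,1),"reach",round(np.hypot(*P[:2]),3),"scene800",np.round(np.array(q)*800/512).astype(int))
R=np.array(cv2.Rodrigues(np.zeros(3))[0])
from scipy.spatial.transform import Rotation as Ro
q=state()["tool_rot"];print(np.round(Ro.from_quat(np.roll(q,-1)).as_matrix(),3))
E
```

```text
b_small [456.6  16.9] [456.5  16.2] r mm 16.6 reach 0.457 scene800 [384 294]
b_med [440.6 154.3] [440.6 153.4] r mm 25.4 reach 0.467 scene800 [461 270]
b_large [353.7 293.3] [353.8 292.8] r mm 33.7 reach 0.459 scene800 [511 227]
b_largest [ 545.3 -332.7] [ 545. -333.] r mm 42.3 reach 0.639 scene800 [154 391]
finial [ 348.1 -281. ] [ 348.6 -281.8] r mm 21.1 reach 0.447 scene800 [177 293]
d_small [ 425.9 -157.9] [ 425.8 -157.8] r mm 30.0 reach 0.454 scene800 [267 308]
d_med [551.2 344.5] [551.3 345.2] r mm 38.6 reach 0.65 scene800 [600 288]
d_large [ 622.1 -186.1] [ 621.8 -185.9] r mm 46.9 reach 0.649 scene800 [280 406]
d_largest [650.3  15.7] [650.5  15.8] r mm 54.8 reach 0.651 scene800 [434 382]
[[ 0.898  0.439  0.   ]
 [ 0.439 -0.898 -0.   ]
 [ 0.     0.    -1.   ]]
```

Positions from the two cameras agree (the scene projections land on the objects). First I'll align the tool with the world axes, then work from smallest to largest.

Call:
step_arm --pt "0 0 20 8.5" --pt "0 0 20 8.5" --pt "0 0 20 8.5" --pt "0 0 20 0.5" --claw 50

```text
time: 1.0
tool_pos: [0.2758, -0.5648, 0.1546]
tool_rot: [0.005, 1.0, -0.006, 0.002]
contact_force: [0.3, -0.1, 1.0]
gripper_width: 0.5
```

Call:
step_arm --pt "15 -48 0 0" --pt "15 -48 0 0" --pt "15 -48 0 0" --pt "15 -48 0 0" --pt "15 -48 0 0" --pt "15 -48 0 0" --pt "15 -48 0 0" --pt "15 -48 0 0"

```text
time: 1.8
tool_pos: [0.3984, -0.1833, 0.1468]
tool_rot: [0.001, 1.0, -0.012, 0.001]
contact_force: [0.4, -0.6, -0.4]
gripper_width: 0.504
```

Call:
step_arm --pt "15 -48 0 0" --pt "15 -48 0 0" --pt "15 -48 0 0" --pt "15 -45 0 0" --pt "0 0 0 0"

```text
time: 2.3
tool_pos: [0.4635, 0.0106, 0.1491]
tool_rot: [0.001, 1.0, -0.009, 0.005]
contact_force: [0.2, -0.3, -0.5]
gripper_width: 0.501
```

```bash
cat >> h.py <<'E'
from scipy.spatial.transform import Rotation as Ro
def wristT(s):
    T=np.eye(4);T[:3,:3]=Ro.from_quat(np.roll(s["tool_rot"],-1)).as_matrix();T[:3,3]=s["tool_pos"]
    return T@np.array(camera_params("wrist")["T_tool_cam"])
def arbor(name=None,near=None):
    """arbor-top centre in world: depth points 42..56 mm high within 30 mm of near"""
    s=state();T=wristT(s);im,d=grab_frame("wrist")
    if name: cv2.imwrite(name,im[:,:,::-1])
    p=camera_params("wrist");K=np.array(p["mtx"]);k=p["k1"]
    v,u=np.nonzero(d>0)
    pts=cv2.undistortPoints(np.stack([u,v],1).astype(float)[:,None],K,np.array([k,0,0,0.]))[:,0]
    D=d[v,u];W=np.c_[pts*D[:,None],D,np.ones_like(D)]@T.T
    W=W[:,:3];r=np.hypot(*(W[:,:2]-near).T)
    print("tcp",np.round(s["tool_pos"]*1000,1),"t",round(s["time"],2))
    for lo,hi,R in((.043,.056,.025),(.014,.026,.06)):
        m=(r<R)&(W[:,2]>lo)&(W[:,2]<hi);Q=W[m]
        if len(Q)>5: print(lo,m.sum(),"mid",np.round((Q.min(0)+Q.max(0))*500,1),"ext",np.round(np.ptp(Q,0)*1000,1),"med",np.round(np.median(Q,0)*1000,1))
    return W
E
python3 - <<'E'
from h import *
arbor("pics/w1.png",np.array([.4566,.0169]))
E
```

```text
tcp [463.5  10.6 149.1] t 2.3
0.043 110 mid [459.4  15.3  46.5] ext [9.8 8.7 6.7] med [460.   15.3  47.8]
0.014 307 mid [460.1  15.3  20. ] ext [21.  22.1 11.8] med [463.2  14.7  20.2]
```

View pics/w1.png

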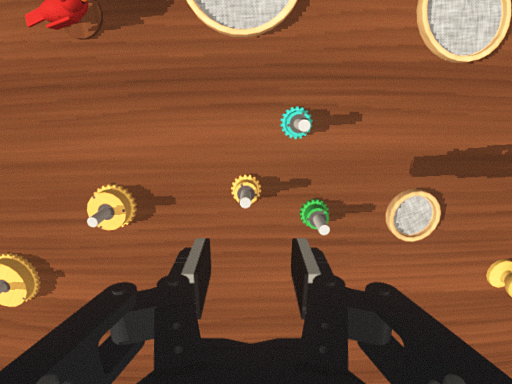

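The wrist view shows the brass barrel at (245,190), turquoise at (297,123) and green at (318,215). Wrist depth puts the arbor at (459.5, 15.3), which matches the top camera to about 3 mm.

Call:
step_arm --pt "-5 -5.5 20 0" --pt "0 0 35 0" --pt "0 0 35 0" --pt "0 0 20 0" --pt "0 0 10 0" --pt "0 0 0 0"

```text
time: 2.95
tool_pos: [0.461, 0.0087, 0.0281]
tool_rot: [0.004, 1.0, -0.012, 0.008]
contact_force: [-0.4, 0.1, -0.6]
gripper_width: 0.504
```

Call:
step_arm --pt "-2 -7 4 0.8" --pt "0 0 0 0"

```text
time: 3.15
tool_pos: [0.4603, 0.0149, 0.0254]
tool_rot: [0.004, 1.0, -0.021, 0.009]
contact_force: [-0.3, 0.7, -0.8]
gripper_width: 0.5
```

```bash
python3 - <<'E'
from h import *
for i in range(3): s=state();print(np.round(s["tool_pos"]*1000,1),np.round(s["tool_rot"],4))
E
```

```text
[460.3  14.9  25.4] [ 0.0038  0.9997 -0.0205  0.0088]
[460.3  14.9  25.4] [ 0.0038  0.9997 -0.0205  0.0088]
[460.3  14.9  25.4] [ 0.0038  0.9997 -0.0205  0.0088]
```

Call:
step_arm --pt "0 0 0 -2" --pt "0 0 0 0" --pt "0 0 0 0" --pt "0 0 0 0" --pt "0 0 0 0" --pt "0 0 0 0" --claw 0

```text
time: 3.75
tool_pos: [0.4636, 0.0149, 0.0299]
tool_rot: [0.005, 1.0, -0.003, 0.013]
contact_force: [0.5, 0.0, -0.3]
gripper_width: 0.087
```

Call:
step_arm --pt "0 0 -15 0" --pt "0 0 -30 0" --pt "0 0 -30 0"

```text
time: 4.05
tool_pos: [0.457, 0.0161, 0.101]
tool_rot: [0.004, 1.0, -0.003, 0.007]
contact_force: [0.8, -0.2, -0.2]
gripper_width: 0.085
```

```bash
python3 - <<'E'
from h import *
s=state();print(np.round(s["tool_pos"]*1000,1),s["gripper_width"])
im,d=grab_frame("wrist");cv2.imwrite("pics/w2.png",im[:,:,::-1])
E
```

```text
[457.   16.1 101. ] 0.08484073298369849
```

View pics/w2.png

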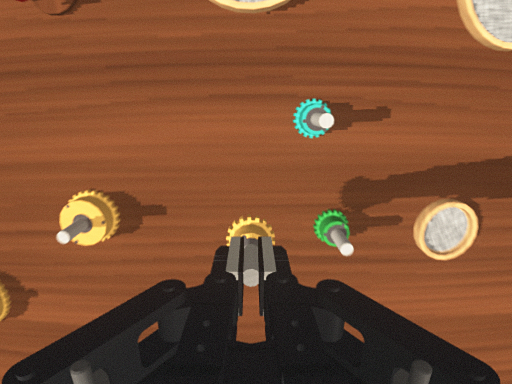

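Held: the barrel hangs between the fingers at (250,235). Next I'll measure its offset in the tool frame.

```bash
cat >> h.py <<'E'
def held(R):
    """brass points under the tool, in tool frame (mm): extents"""
    im,d=grab_frame("wrist");p=camera_params("wrist");K=np.array(p["mtx"])
    hs=cv2.cvtColor(im,cv2.COLOR_RGB2HSV)
    v,u=np.nonzero((d>0)&(hs[...,0]>15)&(hs[...,0]<35)&(hs[...,1]>110)&(hs[...,2]>60))
    pts=cv2.undistortPoints(np.stack([u,v],1).astype(float)[:,None],K,np.array([p["k1"],0,0,0.]))[:,0]
    D=d[v,u];W=(np.c_[pts*D[:,None],D,np.ones_like(D)]@np.array(p["T_tool_cam"]).T)[:,:3]*1000
    s=state();m=(np.hypot(W[:,0],W[:,1])<R+12)&(W[:,2]<min(60,s["tool_pos"][2]*1000-20));Q=W[m]
    print("tcp",np.round(s["tool_pos"]*1000,1),"rot",np.round(s["tool_rot"],3),"n",m.sum())
    if m.sum()<10: return
    print("x max",np.percentile(Q[:,0],[90,98,100]).round(1),"-> offset x",round(np.percentile(Q[:,0],99)-R,1),"y mid",round((Q[:,1].min()+Q[:,1].max())/2,1),"ext",np.ptp(Q[:,1]).round(1),"z hist",np.histogram(Q[:,2],np.arange(-5,45,2.5)))
E
python3 - <<'E'
from h import *
held(15)
E
```

```text
tcp [460.9  15.6 105.4] rot [ 0.004  1.    -0.003  0.012] n 816
x max [ 9.1 11.2 11.7] -> offset x -3.6 y mid -0.3 ext 29.6 z hist (array([ 23,   1,   0,   0,   6, 105,  44,  46,  58,  46,  65, 340,  66,
         7,   0,   0,   0,   0,   0]), array([-5. , -2.5,  0. ,  2.5,  5. ,  7.5, 10. , 12.5, 15. , 17.5, 20. ,
       22.5, 25. , 27.5, 30. , 32.5, 35. , 37.5, 40. , 42.5]))
```

Call:
step_arm --pt "-8 43 0 0" --pt "-8 43 0 0" --pt "-8 43 0 0" --pt "-8 43 0 0" --pt "0 0 0 0"

```text
time: 4.65
tool_pos: [0.4268, -0.16, 0.1038]
tool_rot: [0.004, 1.0, -0.0, 0.012]
contact_force: [0.0, 0.8, -0.5]
gripper_width: 0.088
```

Call:
step_arm --pt "2.5 -2 25 0" --pt "0 0 25 0" --pt "0 0 10 0" --pt "0 0 0 0"

```text
time: 5.05
tool_pos: [0.4297, -0.1579, 0.0398]
tool_rot: [0.003, 1.0, -0.002, 0.011]
contact_force: [0.6, 1.7, 0.8]
gripper_width: 0.085
```

Over the dish, base about 11 mm up. I'll check from near before the last lowering.

```bash
python3 - <<'E'
from h import *
im,d=grab_frame("scene");u,v=[int(x) for x in proj("scene",np.array([.426,-.158,.02]))]
a=im[v-45:v+40,u-55:u+55,::-1]
im2,_=grab_frame("wrist")
cv2.imwrite("pics/c3.png",np.hstack([cv2.resize(a,(520,400),interpolation=cv2.INTER_CUBIC),cv2.resize(im2[150:350,180:320,::-1],(280,400))]))
held(15)
E
```

```text
tcp [ 431.5 -159.    42.4] rot [ 0.004  1.    -0.002  0.013] n 398
x max [ 7.9 11.2 11.5] -> offset x -3.6 y mid -0.4 ext 29.2 z hist (array([21,  1,  0,  0,  7, 96, 52, 47, 51, 50, 62,  0,  0,  0,  0,  0,  0,
        0,  0]), array([-5. , -2.5,  0. ,  2.5,  5. ,  7.5, 10. , 12.5, 15. , 17.5, 20. ,
       22.5, 25. , 27.5, 30. , 32.5, 35. , 37.5, 40. , 42.5]))
```

View pics/c3.png

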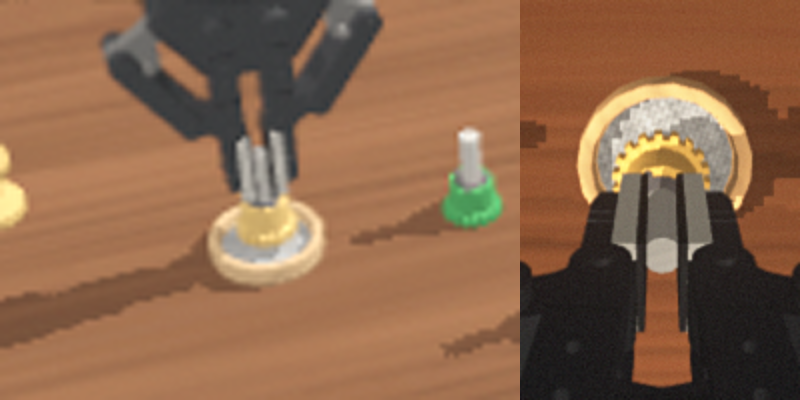

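Centred in the dish in both views: scene crop (265,235), and in the wrist crop the teeth lie inside the rim. Lowering gently.

Call:
step_arm --pt "0 0 5 0" --pt "0 0 4 0"

```text
time: 5.4
tool_pos: [0.4338, -0.1597, 0.0357]
tool_rot: [0.006, 1.0, -0.002, 0.016]
contact_force: [-0.2, 0.3, -1.0]
gripper_width: 0.086
```

Call:
step_arm --pt "-5 -1 2.5 0" --pt "0 0 1.5 0"

```text
time: 5.6
tool_pos: [0.4298, -0.1591, 0.0332]
tool_rot: [0.006, 1.0, -0.002, 0.017]
contact_force: [-6.2, 2.5, 13.9]
gripper_width: 0.092
```

Contact (14 N up). Release, then rise.

Call:
step_arm --pt "0 0 0 0" --pt "0 0 0 0" --pt "0 0 0 0" --claw 40

```text
time: 5.9
tool_pos: [0.4299, -0.1594, 0.0339]
tool_rot: [0.007, 1.0, -0.002, 0.017]
contact_force: [0.5, 0.5, -0.7]
gripper_width: 0.399
```

Call:
step_arm --pt "0 0 -20 0" --pt "0 0 -40 0" --pt "0 0 -40 0" --pt "0 0 0 0"

```text
time: 6.3
tool_pos: [0.4244, -0.1572, 0.1347]
tool_rot: [0.005, 1.0, -0.002, 0.015]
contact_force: [1.4, 0.3, -0.2]
gripper_width: 0.398
```

Call:
step_arm --pt "2 -44 0 0" --pt "2 -44 0 0" --pt "2 -44 0 0" --pt "2 -44 0 0" --pt "2 -44 0 0" --pt "2 -44 0 0" --pt "2 -44 0 0" --pt "0 0 0 0"

```text
time: 7.1
tool_pos: [0.4404, 0.1598, 0.1292]
tool_rot: [0.006, 1.0, -0.006, 0.016]
contact_force: [-0.0, -0.6, 0.7]
gripper_width: 0.399
```

```bash
python3 - <<'E'
from h import *
arbor(None,np.array([.4406,.1543]))
print(state()["tool_rot"].round(3))
E
```

```text
tcp [440.4 159.8 129.2] t 7.1
0.043 126 mid [443.5 154.1  46.3] ext [9.5 8.8 6.3] med [443.8 154.1  47.6]
0.014 1355 mid [443.3 153.7  20.1] ext [39.6 39.1 11.8] med [446.1 154.5  19.9]
[ 0.007  1.    -0.006  0.016]
```

Call:
step_arm --pt "3 6 15 -0.5" --pt "0 0 30 0" --pt "0 0 30 0" --pt "0 0 18 0" --pt "0 0 10 0"

```text
time: 7.65
tool_pos: [0.4479, 0.1458, 0.023]
tool_rot: [0.008, 1.0, -0.004, 0.018]
contact_force: [0.3, 0.9, -0.1]
gripper_width: 0.401
```

Call:
step_arm --pt "-4 -8 0 0"

```text
time: 7.75
tool_pos: [0.4428, 0.1524, 0.0209]
tool_rot: [0.008, 1.0, -0.005, 0.016]
contact_force: [0.2, 0.0, 0.4]
gripper_width: 0.401
```

Call:
step_arm --pt "0 0 0 0" --pt "0 0 0 0" --pt "0 0 0 0" --pt "0 0 0 0" --claw 0

```text
time: 8.15
tool_pos: [0.4438, 0.1528, 0.0233]
tool_rot: [0.008, 1.0, -0.005, 0.018]
contact_force: [-0.0, 0.1, -2.4]
gripper_width: 0.094
```

Call:
step_arm --pt "0 0 -15 0" --pt "0 0 -30 0" --pt "0 0 -40 0"

```text
time: 8.45
tool_pos: [0.4358, 0.1531, 0.1044]
tool_rot: [0.01, 1.0, -0.005, 0.011]
contact_force: [0.5, -0.7, -1.5]
gripper_width: 0.09
```

```bash
python3 - <<'E'
from h import *
held(23.5);print(state()["gripper_width"])
E
```

```text
tcp [440.8 154.3 113. ] rot [ 0.008  1.    -0.005  0.018] n 2528
x max [19.7 21.5 23.7] -> offset x -1.3 y mid -0.1 ext 46.7 z hist (array([  26,    0, 1075,  320,   98,   89,   79,   83,  497,  210,   31,
          0,    0,    0,    0,    0,    0,    0,    0]), array([-5. , -2.5,  0. ,  2.5,  5. ,  7.5, 10. , 12.5, 15. , 17.5, 20. ,
       22.5, 25. , 27.5, 30. , 32.5, 35. , 37.5, 40. , 42.5]))
0.08923053588723259
```

Call:
step_arm --pt "22 -38 0 0" --pt "22 -38 0 0" --pt "22 -38 0 0" --pt "22 -38 0 0" --pt "22 -38 0 0" --pt "0 0 0 0"

```text
time: 9.1
tool_pos: [0.5601, 0.351, 0.1201]
tool_rot: [0.006, 1.0, -0.006, 0.024]
contact_force: [-0.5, -0.8, -2.0]
gripper_width: 0.094
```

Call:
step_arm --pt "-8 6 25 0" --pt "0 0 25 0" --pt "0 0 20 0" --pt "0 0 8 0"

```text
time: 9.5
tool_pos: [0.5579, 0.346, 0.042]
tool_rot: [0.006, 1.0, -0.005, 0.027]
contact_force: [-1.3, 0.2, -2.1]
gripper_width: 0.091
```

Call:
step_arm --pt "-6 1 6 0" --pt "-1 0 2 0"

```text
time: 9.7
tool_pos: [0.5504, 0.3441, 0.0326]
tool_rot: [0.006, 1.0, -0.005, 0.026]
contact_force: [-0.1, 0.0, -1.5]
gripper_width: 0.094
```

```bash
python3 - <<'E'
from h import *
im,d=grab_frame("scene");u,v=[int(x) for x in proj("scene",np.array([.551,.345,.02]))]
a=im[v-45:v+40,u-55:u+55,::-1]
im2,_=grab_frame("wrist")
cv2.imwrite("pics/c4.png",np.hstack([cv2.resize(a,(520,400),interpolation=cv2.INTER_CUBIC),cv2.resize(im2[150:350,180:320,::-1],(280,400))]))
held(23.5)
E
```

```text
tcp [552.  344.9  34.4] rot [ 0.005  1.    -0.005  0.028] n 1762
x max [19.1 20.  20.7] -> offset x -3.3 y mid 0.0 ext 39.6 z hist (array([  27,    2, 1015,  371,   93,   88,   83,   60,    0,    0,    0,
          0,    0,    0,    0,    0,    0,    0,    0]), array([-5. , -2.5,  0. ,  2.5,  5. ,  7.5, 10. , 12.5, 15. , 17.5, 20. ,
       22.5, 25. , 27.5, 30. , 32.5, 35. , 37.5, 40. , 42.5]))
```

View pics/c4.png

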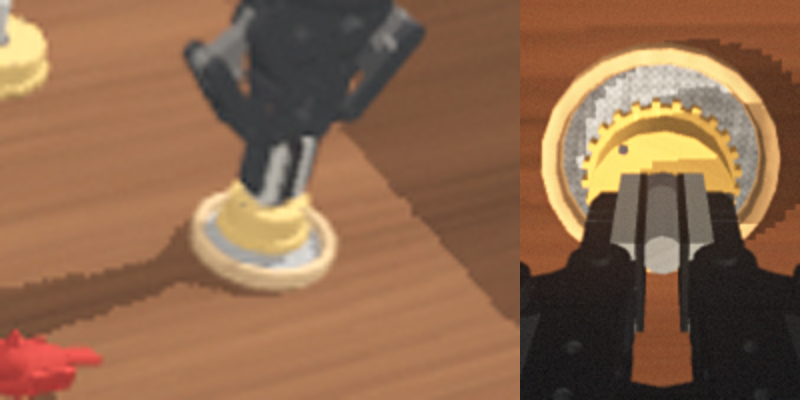

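Centred inside the rim (scene crop (265,220), wrist crop (660,160)). Lowering.

Call:
step_arm --pt "1 0 4 0" --pt "0 0 3 0"

```text
time: 10.05
tool_pos: [0.5553, 0.3456, 0.03]
tool_rot: [0.004, 1.0, -0.005, 0.03]
contact_force: [-1.0, 0.2, -1.9]
gripper_width: 0.09
```

Call:
step_arm --pt "-3 0 2.5 0" --pt "0 0 1.5 0"

```text
time: 10.25
tool_pos: [0.5532, 0.3459, 0.0268]
tool_rot: [0.004, 1.0, -0.005, 0.031]
contact_force: [-3.5, -0.8, 4.2]
gripper_width: 0.092
```

Call:
step_arm --pt "0 0 1.5 0"

```text
time: 10.35
tool_pos: [0.5536, 0.346, 0.0266]
tool_rot: [0.004, 1.0, -0.005, 0.031]
contact_force: [-4.3, -1.8, 8.7]
gripper_width: 0.092
```

Call:
step_arm --pt "0 0 0 0" --pt "0 0 0 0" --pt "0 0 0 0" --claw 40

```text
time: 10.65
tool_pos: [0.5546, 0.3466, 0.0278]
tool_rot: [0.003, 0.999, -0.005, 0.032]
contact_force: [0.2, -0.4, -0.1]
gripper_width: 0.401
```

Call:
step_arm --pt "0 0 -20 0" --pt "0 0 -40 0" --pt "0 0 -40 0" --pt "0 0 0 0"

```text
time: 11.05
tool_pos: [0.547, 0.3467, 0.1281]
tool_rot: [0.004, 1.0, -0.005, 0.03]
contact_force: [0.8, 0.3, 0.6]
gripper_width: 0.405
```

Call:
step_arm --pt "-38 11 0 0" --pt "-38 11 0 0" --pt "-38 11 0 0" --pt "-38 11 0 0" --pt "-38 10 0 0" --pt "0 0 0 0"

```text
time: 11.65
tool_pos: [0.3511, 0.2923, 0.1128]
tool_rot: [0.004, 1.0, -0.006, 0.03]
contact_force: [0.1, 0.0, 0.2]
gripper_width: 0.4
```

```bash
python3 - <<'E'
from h import *
W=arbor(None,np.array([.3545,.293]))
print(state()["tool_rot"].round(3))
E
```

```text
tcp [351.1 292.3 112.8] t 11.65
0.043 151 mid [356.2 292.9  46.2] ext [9.7 9.  6.1] med [356.4 292.9  47.8]
0.014 3297 mid [356.  292.6  19.9] ext [56.4 56.5 11.8] med [358.4 292.7  19.9]
[ 0.004  0.999 -0.006  0.032]
```

Call:
step_arm --pt "0 0 25 0" --pt "0 0 30 0" --pt "0 0 15 0" --pt "0 0 10 0"

```text
time: 12.1
tool_pos: [0.3663, 0.2961, 0.0367]
tool_rot: [0.0, 0.999, -0.006, 0.038]
contact_force: [0.5, 0.4, 1.0]
gripper_width: 0.397
```

Call:
step_arm --pt "-9 3 8 0" --pt "-1 0 5 0"

```text
time: 12.3
tool_pos: [0.358, 0.2932, 0.0218]
tool_rot: [0.0, 0.999, -0.007, 0.038]
contact_force: [-0.2, -0.1, 0.4]
gripper_width: 0.404
```

Call:
step_arm --pt "0 0 0 0" --pt "0 0 0 0" --pt "0 0 0 0" --claw 0

```text
time: 12.6
tool_pos: [0.3585, 0.2935, 0.0224]
tool_rot: [0.0, 0.999, -0.007, 0.038]
contact_force: [0.9, -0.3, -2.2]
gripper_width: 0.092
```

Call:
step_arm --pt "0 0 -15 0" --pt "0 0 -30 0" --pt "0 0 -40 0" --pt "0 0 -20 0"

```text
time: 13.0
tool_pos: [0.3477, 0.292, 0.1271]
tool_rot: [0.002, 0.999, -0.007, 0.035]
contact_force: [1.3, -0.3, -1.2]
gripper_width: 0.093
```

```bash
python3 - <<'E'
from h import *
held(32);print(state()["gripper_width"])
E
```

```text
tcp [348.9 292.8 129.8] rot [ 0.001  0.999 -0.007  0.036] n 5082
x max [23.5 25.5 28.1] -> offset x -5.8 y mid -0.1 ext 63.5 z hist (array([  27,  118, 1403, 2243,  108,   87,   81,   85,  209,  580,   65,
          5,    0,    0,    0,    0,    0,    0,    0]), array([-5. , -2.5,  0. ,  2.5,  5. ,  7.5, 10. , 12.5, 15. , 17.5, 20. ,
       22.5, 25. , 27.5, 30. , 32.5, 35. , 37.5, 40. , 42.5]))
0.08942882041207868
```

Call:
step_arm --pt "25 43 2 0" --pt "25 43 2 0" --pt "25 43 2 0" --pt "25 43 2 0" --pt "25 43 2 0" --pt "25 43 2 0" --pt "25 43 2 0" --pt "25 43 2 0"

```text
time: 13.85
tool_pos: [0.548, -0.0518, 0.1282]
tool_rot: [-0.002, 0.999, 0.001, 0.041]
contact_force: [0.4, -0.1, -0.6]
gripper_width: 0.088
```

Call:
step_arm --pt "25 43 2 0" --pt "25 43 2 0" --pt "25 43 2 0" --pt "0 0 0 0"

```text
time: 14.25
tool_pos: [0.6236, -0.1873, 0.1233]
tool_rot: [-0.002, 0.999, -0.002, 0.04]
contact_force: [-0.5, -0.4, -1.6]
gripper_width: 0.092
```

Call:
step_arm --pt "-1 -1 30 0" --pt "-2 0 30 0" --pt "-1 0 18 0" --pt "-1 0 6 0"

```text
time: 14.65
tool_pos: [0.6257, -0.1876, 0.0348]
tool_rot: [-0.002, 0.999, -0.004, 0.04]
contact_force: [0.4, -0.2, -1.8]
gripper_width: 0.088
```

```bash
sed -i 's|    if m.sum()<10: return|    Q=Q@Ro.from_quat(np.roll(s["tool_rot"],-1)).as_matrix().T*[1,1,-1]  # world-aligned, z down|' h.py; python3 - <<'E'
from h import *
im,d=grab_frame("scene");u,v=[int(x) for x in proj("scene",np.array([.622,-.186,.02]))]
a=im[v-45:v+40,u-55:u+55,::-1]
im2,_=grab_frame("wrist")
cv2.imwrite("pics/c5.png",np.hstack([cv2.resize(a,(520,400),interpolation=cv2.INTER_CUBIC),cv2.resize(im2[150:350,180:320,::-1],(280,400))]))
held(32)
E
```

```text
tcp [ 627.2 -188.2   37.8] rot [-0.001  0.999 -0.004  0.042] n 4438
x max [22.8 25.6 28.9] -> offset x -6.2 y mid 0.2 ext 63.7 z hist (array([  16,   10, 3032,  803,   92,   80,   85,   70,  167,    4,    0,
          0,    0,    0,    0,    0,    0,    0,    0]), array([-5. , -2.5,  0. ,  2.5,  5. ,  7.5, 10. , 12.5, 15. , 17.5, 20. ,
       22.5, 25. , 27.5, 30. , 32.5, 35. , 37.5, 40. , 42.5]))
```

View pics/c5.png

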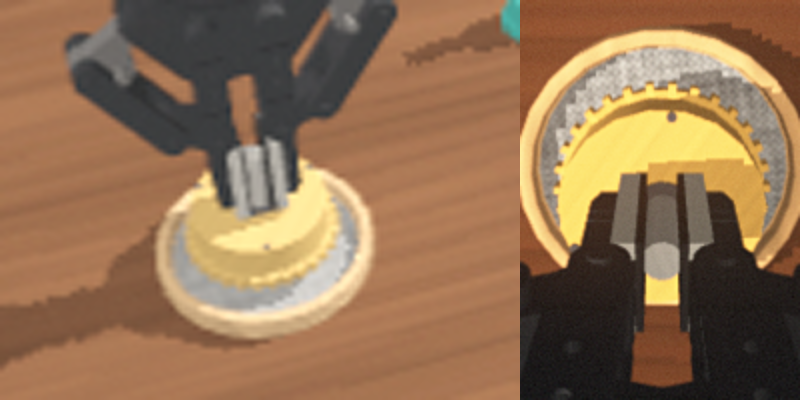

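Roughly centred: scene crop (260,235), wrist crop (662,160). The barrel is still about 10 mm up, so parallax accounts for the wider front gap. Lowering.

Call:
step_arm --pt "-1 -2 5 0" --pt "-1 0 5 0"

```text
time: 15.0
tool_pos: [0.6285, -0.1867, 0.0311]
tool_rot: [0.0, 0.999, -0.004, 0.045]
contact_force: [0.3, -0.3, -1.5]
gripper_width: 0.089
```

Call:
step_arm --pt "-1 0 2 0"

```text
time: 15.1
tool_pos: [0.6281, -0.1867, 0.0296]
tool_rot: [0.001, 0.999, -0.003, 0.046]
contact_force: [0.2, 0.5, -1.8]
gripper_width: 0.095
```

Call:
step_arm --pt "-3 0 2 0" --pt "0 0 1.5 0"

```text
time: 15.3
tool_pos: [0.6259, -0.1869, 0.0271]
tool_rot: [0.001, 0.999, -0.003, 0.047]
contact_force: [-3.2, 1.1, 3.0]
gripper_width: 0.092
```

Call:
step_arm --pt "0 0 1.5 0"

```text
time: 15.4
tool_pos: [0.626, -0.1869, 0.027]
tool_rot: [0.001, 0.999, -0.003, 0.046]
contact_force: [-6.0, 1.8, 10.2]
gripper_width: 0.089
```

Call:
step_arm --pt "0 0 0 0" --pt "0 0 0 0" --pt "0 0 0 0" --claw 40

```text
time: 15.7
tool_pos: [0.6273, -0.1877, 0.0285]
tool_rot: [0.002, 0.999, -0.003, 0.048]
contact_force: [0.5, 0.5, 0.2]
gripper_width: 0.401
```

Call:
step_arm --pt "1 0 -20 0" --pt "2 0 -40 0" --pt "2 0 -40 0"

```text
time: 16.0
tool_pos: [0.6179, -0.1853, 0.1219]
tool_rot: [-0.002, 0.999, -0.004, 0.041]
contact_force: [0.5, 0.0, 0.1]
gripper_width: 0.4
```

Next, the largest barrel at about (545,-333).

Call:
step_arm --pt "-20 37 -4 0" --pt "-20 37 -4 0" --pt "-20 37 -3 0" --pt "-20 37 0 0"

```text
time: 16.4
tool_pos: [0.5421, -0.3355, 0.1371]
tool_rot: [0.003, 0.999, 0.002, 0.049]
contact_force: [1.2, -0.5, -1.5]
gripper_width: 0.4
```

```bash
python3 - <<'E'
from h import *
W=arbor(None,np.array([.547,-.333]))
print(state()["tool_rot"].round(3))
E
```

```text
tcp [ 542.1 -335.5  137.1] t 16.4
0.043 121 mid [ 548.8 -335.8   46.8] ext [9.7 9.1 5.5] med [ 549.3 -335.4   47.8]
0.014 4788 mid [ 549.2 -335.5   19.6] ext [73.1 73.3 10.9] med [ 551.1 -335.5   19.9]
[ 0.005  0.999 -0.001  0.048]
```

Call:
step_arm --pt "-1 0 35 0" --pt "-2 0 35 0" --pt "-2 0 25 0" --pt "-2 0 8 0"

```text
time: 16.85
tool_pos: [0.5459, -0.35, 0.0388]
tool_rot: [0.01, 0.998, -0.004, 0.055]
contact_force: [0.3, 1.3, 1.7]
gripper_width: 0.4
```

Call:
step_arm --pt "0 0 -20 0" --pt "0 -14 0 0" --pt "0 0 0 0"

```text
time: 17.15
tool_pos: [0.5425, -0.3332, 0.0552]
tool_rot: [0.008, 0.999, -0.005, 0.053]
contact_force: [-0.7, 0.4, -0.5]
gripper_width: 0.402
```

```bash
python3 - <<'E'
from h import *
W=arbor(None,np.array([.547,-.333]))
print(state()["tool_rot"].round(3))
E
```

```text
tcp [ 542.5 -333.2   55.2] t 17.15
0.043 273 mid [ 548.9 -329.2   49.5] ext [ 9.9 26.5 12.9] med [ 549.5 -337.4   47.8]
0.014 8708 mid [ 548.7 -337.6   19.9] ext [73.7 73.5 11.8] med [ 553.7 -336.3   19.9]
[ 0.009  0.999 -0.005  0.054]
```

Call:
step_arm --pt "3 3 8 0" --pt "0 0 12 0" --pt "0 0 10 0"

```text
time: 17.5
tool_pos: [0.5508, -0.3384, 0.0255]
tool_rot: [0.01, 0.998, -0.005, 0.055]
contact_force: [-1.2, -0.2, -0.6]
gripper_width: 0.401
```

Call:
step_arm --pt "-1 0 3 0" --pt "0 0 0 0" --pt "0 0 0 0" --claw 0

```text
time: 17.8
tool_pos: [0.5504, -0.3379, 0.0212]
tool_rot: [0.008, 0.998, -0.005, 0.054]
contact_force: [-2.0, 2.6, 3.4]
gripper_width: 0.092
```

Call:
step_arm --pt "0 0 -12 0" --pt "2 0 -25 0" --pt "2 0 -40 0" --pt "2 0 -25 0"

```text
time: 18.2
tool_pos: [0.5387, -0.3319, 0.1149]
tool_rot: [0.001, 0.999, -0.005, 0.045]
contact_force: [0.5, -0.3, -3.7]
gripper_width: 0.091
```

```bash
python3 - <<'E'
from h import *
held(40.5);print(state()["gripper_width"])
E
```

```text
tcp [ 540.3 -333.1  119. ] rot [ 0.003  0.999 -0.005  0.047] n 9381
x max [31.  35.1 38.7] -> offset x -4.5 y mid 5.4 ext 91.7 z hist (array([  20,  134, 7680,  393,   57,   58,   57,   56,  728,   91,    2,
          0,    0,    0,    0,    0,    0,    0,    0]), array([-5. , -2.5,  0. ,  2.5,  5. ,  7.5, 10. , 12.5, 15. , 17.5, 20. ,
       22.5, 25. , 27.5, 30. , 32.5, 35. , 37.5, 40. , 42.5]))
0.09514380407581184
```

Call:
step_arm --pt "14 -44 1 0" --pt "14 -44 1 0" --pt "14 -44 1 0" --pt "14 -44 1 0" --pt "14 -44 1 0" --pt "14 -44 1 0" --pt "14 -44 1 0" --pt "14 -44 1 0"

```text
time: 19.05
tool_pos: [0.6542, 0.0229, 0.1092]
tool_rot: [0.005, 0.999, -0.012, 0.042]
contact_force: [0.3, -0.6, -3.0]
gripper_width: 0.095
```

Call:
step_arm --pt "0 0 0 0"

```text
time: 19.15
tool_pos: [0.6541, 0.0283, 0.1074]
tool_rot: [0.003, 0.999, -0.009, 0.041]
contact_force: [-0.5, -1.1, -3.3]
gripper_width: 0.09
```

Call:
step_arm --pt "-2 10 20 0" --pt "-2 1 28 0" --pt "-2 0 16 0" --pt "-2 0 6 0"

```text
time: 19.55
tool_pos: [0.6495, 0.018, 0.031]
tool_rot: [0.004, 0.999, -0.007, 0.039]
contact_force: [-0.3, 0.7, -2.6]
gripper_width: 0.093
```

```bash
python3 - <<'E'
from h import *
im,d=grab_frame("scene");u,v=[int(x) for x in proj("scene",np.array([.65,.0157,.02]))]
a=im[v-45:v+40,u-55:u+55,::-1]
im2,_=grab_frame("wrist")
cv2.imwrite("pics/c6.png",np.hstack([cv2.resize(a,(520,400),interpolation=cv2.INTER_CUBIC),cv2.resize(im2[150:350,180:320,::-1],(280,400))]))
held(40.5)
E
```

```text
tcp [651.   18.   33.6] rot [ 0.004  0.999 -0.007  0.041] n 8486
x max [28.6 33.6 35.2] -> offset x -6.1 y mid 0.1 ext 73.5 z hist (array([  19,  177, 7269,  753,   58,   62,   25,    0,    0,    0,    0,
          0,    0,    0,    0,    0,    0,    0,    0]), array([-5. , -2.5,  0. ,  2.5,  5. ,  7.5, 10. , 12.5, 15. , 17.5, 20. ,
       22.5, 25. , 27.5, 30. , 32.5, 35. , 37.5, 40. , 42.5]))
```

View pics/c6.png

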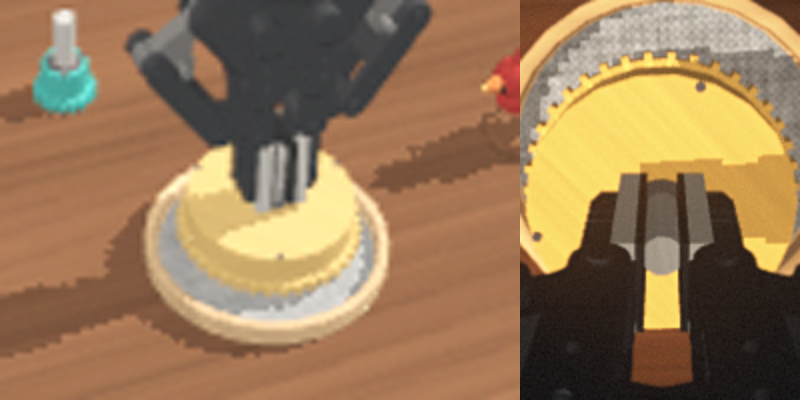

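Well centred apart from about 2 mm towards +y (scene crop gaps: 18 px left, 10 px right). I'll correct that while lowering.

Call:
step_arm --pt "1 2.5 4 0" --pt "-1 0 3 0"

```text
time: 19.9
tool_pos: [0.654, 0.0148, 0.0297]
tool_rot: [0.004, 0.999, -0.007, 0.044]
contact_force: [-0.1, -0.3, -3.5]
gripper_width: 0.093
```

Call:
step_arm --pt "0 0 1.5 0"

```text
time: 20.0
tool_pos: [0.6547, 0.0145, 0.029]
tool_rot: [0.004, 0.999, -0.007, 0.045]
contact_force: [0.2, -0.1, -3.9]
gripper_width: 0.092
```

Call:
step_arm --pt "-2 0 2 0" --pt "-1 0 2 0"

```text
time: 20.2
tool_pos: [0.6528, 0.0144, 0.0263]
tool_rot: [0.004, 0.999, -0.007, 0.045]
contact_force: [-4.5, 0.5, 6.4]
gripper_width: 0.09
```

Call:
step_arm --pt "0 0 1.5 0"

```text
time: 20.3
tool_pos: [0.6535, 0.0144, 0.0263]
tool_rot: [0.004, 0.999, -0.007, 0.046]
contact_force: [-4.8, -0.7, 5.9]
gripper_width: 0.09
```

Call:
step_arm --pt "0 0 0 0" --pt "0 0 0 0" --pt "0 0 0 0" --claw 40

```text
time: 20.6
tool_pos: [0.6559, 0.0143, 0.0286]
tool_rot: [0.004, 0.999, -0.007, 0.049]
contact_force: [0.2, 0.5, -0.5]
gripper_width: 0.397
```

Call:
step_arm --pt "1 0 -20 0" --pt "2 0 -40 0" --pt "2 0 -40 0" --pt "0 0 -40 0" --pt "0 0 -40 0"

```text
time: 21.1
tool_pos: [0.6392, 0.0163, 0.2046]
tool_rot: [0.004, 0.999, -0.007, 0.042]
contact_force: [0.9, -0.0, 1.1]
gripper_width: 0.4
```

Call:
step_arm --pt "-20 45 0 0" --pt "-20 45 0 0" --pt "-20 45 0 0" --pt "-20 45 0 0" --pt "-20 45 0 0" --pt "-20 45 0 0" --pt "-20 45 0 0" --pt "-20 45 0 0"

```text
time: 21.9
tool_pos: [0.4822, -0.3467, 0.2078]
tool_rot: [0.008, 0.998, -0.0, 0.057]
contact_force: [0.4, 0.2, 0.8]
gripper_width: 0.4
```

Call:
step_arm --pt "-10 48 -10 0" --pt "-10 48 -10 0" --pt "-10 48 0 0" --pt "0 0 0 0"

```text
time: 22.3
tool_pos: [0.4453, -0.497, 0.2263]
tool_rot: [0.009, 0.998, -0.004, 0.057]
contact_force: [0.5, 0.9, -0.5]
gripper_width: 0.395
```

```bash
python3 - <<'E'
from h import *
im,d=grab_frame("top");np.savez("top2.npz",im=im,d=d)
a=cv2.resize(im[110:280,110:400,::-1],(800,469),interpolation=cv2.INTER_CUBIC);cv2.imwrite("pics/top2.png",a)
s,ds=grab_frame("scene");cv2.imwrite("pics/scene2.png",cv2.resize(s[130:310,60:450,::-1],(800,369),interpolation=cv2.INTER_CUBIC))
D={"d_small":(.4259,-.1579),"d_med":(.5512,.3445),"d_large":(.6221,-.1861),"d_largest":(.6503,.0157)}
big=cv2.cvtColor(cv2.resize(im,None,fx=4,fy=4,interpolation=cv2.INTER_CUBIC),cv2.COLOR_RGB2HSV)
for (n,c),R in zip(D.items(),(15,23.5,32,40.5)):
    u,v=proj("top",np.array([*c,.02]));x,y=int(u*4),int(v*4);r=int((R+7)/2.87*4)
    w=big[y-r:y+r,x-r:x+r];yy,xx=np.mgrid[-r:r,-r:r]
    m=((w[...,0]>17)&(w[...,0]<40)&(w[...,1]>110)&(w[...,2]>110)&(np.hypot(xx,yy)<r)).astype(np.uint8)
    k=max(cv2.findContours(m,0,2)[0],key=cv2.contourArea);(px,py),rad=cv2.minEnclosingCircle(k)
    P=onplane("top",(x-r+px+.5)/4-.5,(y-r+py+.5)/4-.5,.02)
    print(n,"barrel offset mm",np.round((P[:2]-c)*1000,1),"r",round(rad/4*2.85,1))
E
```

```text
d_small barrel offset mm [-2.6  0.9] r 13.0
d_med barrel offset mm [0.3 0.1] r 23.2
d_large barrel offset mm [-1.9  0.3] r 30.6
d_largest barrel offset mm [-1.8 -1.5] r 38.3
```

View pics/top2.png

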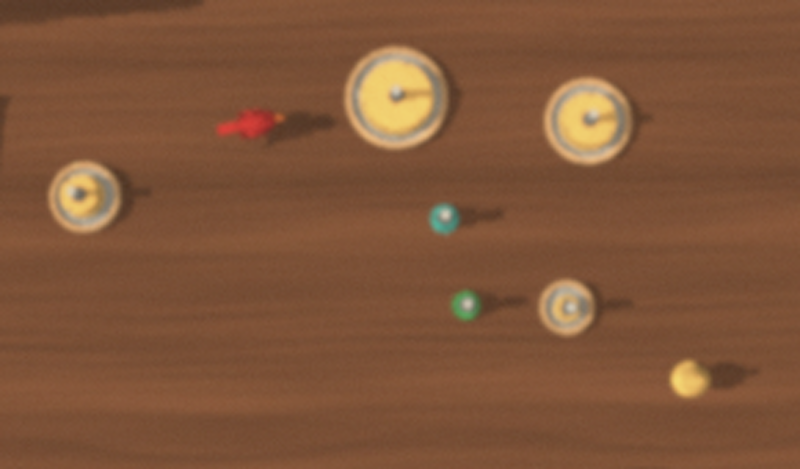

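View pics/scene2.png

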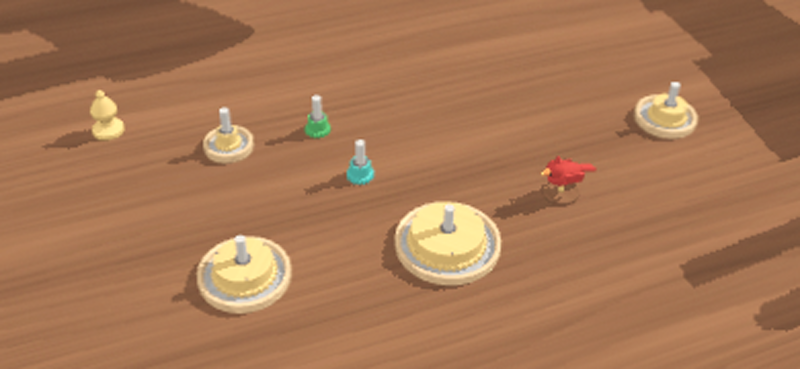

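Both pictures show all four barrels upright inside their dishes (top crop: small (567,306), medium (80,194), large (588,120), largest (397,97)). The finial (690,379) and cardinal (250,123) have not moved. Last, a depth check that they lie flat.

```bash
python3 - <<'E'
from h import *
z=np.load("top2.npz");d=z["d"]
D={"small":(.4259,-.1579,11),"med":(.5512,.3445,19),"large":(.6221,-.1861,27),"largest":(.6503,.0157,35)}
for cam in("top","scene"):
    d=grab_frame(cam)[1];v,u=np.nonzero(d>0)
    P=np.array([pix2world(cam,a,b,d[b,a]) for a,b in zip(u,v)]) if 0 else None
    p=camera_params(cam);pts=cv2.undistortPoints(np.stack([u,v],1).astype(float)[:,None],np.array(p["mtx"]),np.array([p["k1"],0,0,0.]))[:,0]
    Q=d[v,u];W=(np.c_[pts*Q[:,None],Q,np.ones_like(Q)]@np.array(p["extrinsics"]).T)[:,:3]
    for n,(x,y,r) in D.items():
        m=(np.hypot(W[:,0]-x,W[:,1]-y)<r/1000)&(abs(W[:,2]-.025)<.007);L=W[m]
        c=np.linalg.lstsq(np.c_[L[:,:2]-[x,y],np.ones(len(L))],L[:,2],rcond=None)[0]
        print(cam,n,m.sum(),"lid z mm",round(np.median(L[:,2])*1000,1),"slope deg",np.degrees(c[:2]).round(1))
E
```

```text
top small 32 lid z mm 24.4 slope deg [6.1 3.1]
top med 113 lid z mm 24.9 slope deg [ 1.  -2.3]
top large 257 lid z mm 24.4 slope deg [-0. -0.]
top largest 439 lid z mm 24.4 slope deg [ 0.4 -0.8]
scene small 38 lid z mm 26.2 slope deg [-8.9 -5.6]
scene med 103 lid z mm 26.0 slope deg [-1.2  4.9]
scene large 383 lid z mm 25.7 slope deg [ 0.2 -0.2]
scene largest 600 lid z mm 25.9 slope deg [-0.2 -0.1]
```

```bash
python3 -c "
from plant import *
print(job_done())"
```

```text
the job is handed in; nothing more can be done
None
```

All four brass barrels are in their matching dishes, arbor up and released. I set them down smallest to largest with light contact (at most about 14 N), and the job was handed in at about 22 s of the 109 s allowed.

**Seating:** The last top and scene pictures show each barrel within about 3 mm of its dish centre, against 8 mm of play. Lid heights read 24.4–26.2 mm, where 25 mm means seated on the felt. The large and largest lids are flat to within 1°. For the small and medium barrels the slope readings were too noisy to judge, and the two cameras gave opposite signs; their lid heights and pictures look seated.

**Bystanders:** The finial, the cardinal and the two coloured look-alikes are where they started.

**Problems on the way:**
- **Tool drift:** The tool slowly tilted forward to about 6° during the moves. The arbors pivot between the pads, so the barrels still settled flat.
- **Sideways slip:** On the first approach to the largest barrel the arm slid 15 mm sideways. It may have nudged that barrel about 2 mm. I backed off, measured again and regripped.

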